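# Open the low parts canister at the assembly bench

## Robot

A 6-joint arm with a two-finger parallel gripper is mounted at the origin on the work surface. World frame = base frame: x ahead of the robot, y to its left, z up, the work surface at z = 0. Lengths are in m, angles in rad, forces in N, time in s.
With the tool pointing down it reaches from about 0.3 to 0.775 m from the base axis. Payload 14.6 kg.
Tool frame: the origin (TCP) lies at the very end of the fingers, on their centre line; the grasp point (between the pads) lies 19 mm behind it; z points along the fingers, y is the line along which they close (so a half turn about z gives the same grasp; the last joint's range is limited). The gripper opens to 94 mm and grips with 3 to 60 N. Pads are 16 mm wide; open, the fingers measure 119 mm over their backs; the gripper's body (75 mm by 177 mm) begins 78 mm behind the grasp point.
Start: joints at [1.042, 0.3, 1.521, -0, 1.321, -0.067], TCP at [0.245, 0.492, 0.205] pointing down, gripper open.
Joint ranges: [-3.03, 3.03], [-0.79, 2.21], [0.23, 2.52], [-1.04, 4.18], [0, 3.07], [-2.55, 2.55]. Speed limits (rad/s): [2.22, 2.22, 2.57, 3.14, 3.14, 3.14].

## Interface

Orientations are given as [roll, pitch, yaw] about the fixed x, y, z axes, in that order (R = Rz(yaw) Ry(pitch) Rx(roll)).
In Python, from station import ctrl gives the robot as it stands.
- The arm moves only by the shell command python3 -m pendant 'ROWS' [OPENING] [FORCE]. ROWS is JSON, a list of rows, each a list of 2 entries, a list of its own where there are three numbers: the shift along the world's x, y, z in cm, then the turn about the world's z in rad. A call has 1 to 20 rows; each row shifts and turns the commanded pose from where the row before left it; what a row does not reach is not made up. A row lasts 1/12 s, in which the tool goes at most 41.7 mm and 7.16 degrees, less where a joint would pass 70% of its speed; a pose out of reach is approached as far as the arm can. A call is refused whole if a number of a shift passes 4.17 or a number of a turn 0.125, either way. A call with a gripper value outside its range is refused whole. OPENING is the opening, from 0 (shut) to 1 (fully open), set as the call begins (- or left out, the last holds). The fingers move at their own pace and stop on an object; FORCE is the grip in N (left out, the last holds). Time passes only in rows, so rows that do not move let the fingers close. It gives the time, the measured TCP pose, the force, the opening and the grip force at its end, in the units of the state.
- ctrl.get_obs(): the state, without advancing time (a new reading comes with each control period).
- ctrl.camera(name): name is "side" or "top" or "wrist"; returns a dict with "color" (480x640x3 uint8, red, green, blue), "intrinsics" (3x3 intrinsics, pixels), "camera_from_world" (4x4, takes a point from world to camera coordinates). Camera axes: x right, y down, z forward; pixel columns grow to the right and rows downward; lengths in m; the calibration is good to about 2 mm. The wrist camera is an equidistant fisheye: a pixel r from the principal point sees the ray r / f radians off the axis. A picture is of the moment at which its call begins. There is no depth.
- ctrl.hand_in(): hands the job in; it is judged then, once.
The state is a dict: "time_s": time; "qpos": joint angles; "joint_vel": joint speeds; "tau": joint torques, N m; "ee_pos": TCP position; "eef_rot": TCP orientation; "force": force on the tool from outside, world axes, zero at the start; "moment": the same for the moment, N m; "grip_width": finger opening in m; "grip_force": force on a finger pad.
Only numpy, scipy, OpenCV 4.12 (cv2) and the standard library are available. Lean on these libraries where they do the work, as an engineer would, in place of code of your own. Each camera call takes 0.05 s, during which the arm holds its last target. There are 200 camera calls.

## Task

Open the low, wide parts canister so that its bolts can be reached: unscrew its cap anticlockwise until the thread lets go, lift it off, and set it down gently, right way up, in the shallow grey tray, letting go only when it is down. Leave the tall, narrow canister shut and untouched.

Things in the scene. Friction and masses are not known exactly. Their poses are not given: they have to be found in the camera images.
- cap: Black screw cap of the low canister, 62 mm across, 22 mm high, with a grip bar on top 50 (cap's x) x 14 (y) x 30 mm high. Origin: centre of its lower rim, z up. Screwed on: rim 57 mm, bar top 109 mm above the bench. Unscrews anticlockwise from above (yaw grows), easily, without climbing; lets go after 0.8 to 1.2 rad, so turn it 1.25 to 1.5 (dead stop past 2.2), then lift straight up 20 mm.
- canister: Low, wide aluminium parts canister, fixed to the bench: base plate 96 x 96 x 6 mm, round body 84 mm across, shoulder 56 mm high, then a threaded neck 40 mm across, rim 75 mm above the bench. Origin: centre of its underside, z up along the neck. It, the tall canister and the tray swap among three places.
- tray: Shallow open tray of grey plastic, empty, loose on the bench, 0.6 kg: 150 (x) x 110 (y) mm outside, 20 mm high, walls and floor 4 mm thick. Origin: centre of its underside, z up.
- tall_canister: Tall, narrow canister of the same make, fixed and shut with a like cap that does not come off: body 68 mm across, base plate 84 x 84 mm, top of its bar 143 mm above the bench. Not to be touched. Origin: centre of its underside. A tape core (88 mm across, 48 high) stands on its far side and a loose disc lid (54 across) on its near side.
Things that resemble listed ones, but are neither listed nor needed, are in the scene too. Leave any red or yellow look-alike of the canister alone.

How it is judged:
By the outcome, as a careful person would: the job done as asked, in the order asked, and still so for the second after the job is handed in, with the robot touching nothing.
It also fails if it takes over 45 s, if anything falls off the work surface, if the arm or the gripper's body presses on something with over 40 N, if the wrist force passes 120 N, or if a joint passes its speed limit or range.

## Working session

There is one attempt and no reset: what is moved stays moved. The work goes in short steps, Python scripts to look and compute and a shell command to move; the robot and the scene stay as the last step left them, time stands still between calls to the robot, and variables do not carry over. Pictures are saved under pics/ and viewed, at most 10 in all, crops included, and the job is handed in when it is done.

```bash
mkdir -p pics; cat > h.py <<'E'
import numpy as np, cv2
from station import ctrl
def cam(n):
    c=ctrl.camera(n); return c["color"],np.array(c["intrinsics"]),np.array(c["camera_from_world"])
def ray(K,T,u,v,z):
    d=np.linalg.inv(K)@[u,v,1]; R=T[:3,:3]; o=-R.T@T[:3,3]; d=R.T@d
    return o+d*(z-o[2])/d[2]
E
python3 - <<'E'
from h import *
for n in("top","side"):
    c,K,T=cam(n); cv2.imwrite(f"pics/{n}0.png",c[:,:,::-1]); np.savez(f"{n}0.npz",c=c,K=K,T=T)
    print(n,K.tolist(),(-T[:3,:3].T@T[:3,3]).round(3))
E
```

```text
top [[590.2356408847348, 0.0, 318.89928582266595], [0.0, 590.2356408847348, 240.86424506839217], [0.0, 0.0, 1.0]] [ 0.345 -0.079  1.339]
side [[495.98669230898133, 0.0, 323.90553638344966], [0.0, 495.98669230898133, 240.24232983308528], [0.0, 0.0, 1.0]] [ 0.211 -0.815  0.83 ]
```

View pics/top0.png

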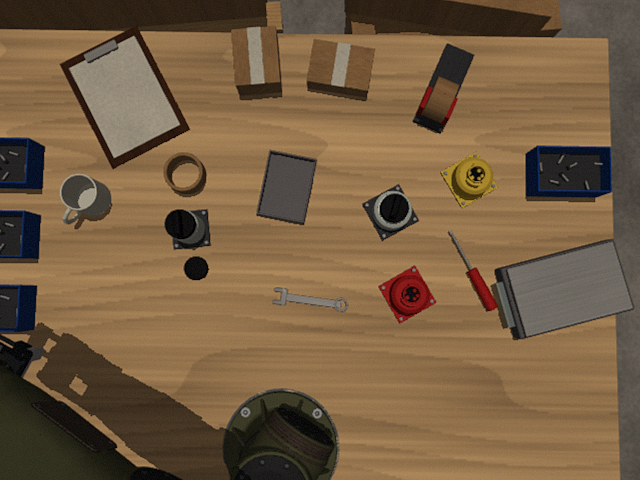

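View pics/side0.png

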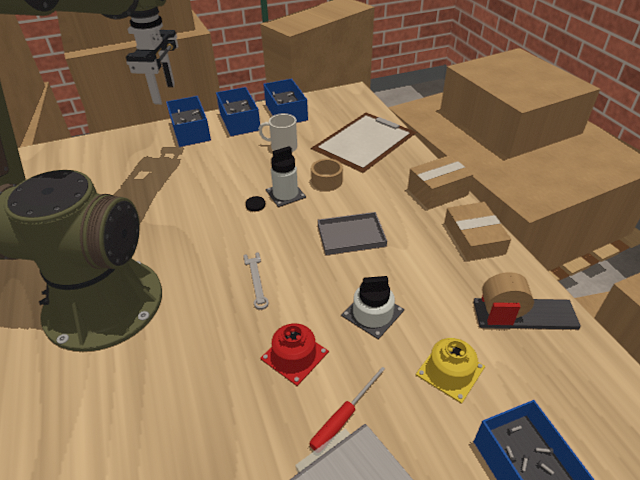

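Top view: the low wide canister with a black cap is at (392,210), side (374,302). The tall narrow one is at (186,227), with the tape core and disc lid beside it. The tray is at (287,187). Red (408,294) and yellow (474,180) are look-alikes to leave alone. The aluminium, wide, low one with the black cap fits; next I measure and confirm in a crop.

```bash
python3 - <<'E'
from h import *
d=np.load("top0.npz"); c,K,T=d["c"],d["K"],d["T"]; s=np.load("side0.npz")
hsv=cv2.cvtColor(c,cv2.COLOR_RGB2HSV)
def big(m,x0,y0,x1,y1):
    q=np.zeros_like(m); q[y0:y1,x0:x1]=m[y0:y1,x0:x1]
    return max(cv2.findContours(q,cv2.RETR_EXTERNAL,cv2.CHAIN_APPROX_NONE)[0],key=cv2.contourArea)
def rect(k,z):
    P=np.array([ray(K,T,*p,z)[:2] for p in k.reshape(-1,2)],np.float32)
    r=cv2.minAreaRect(P*1000); return r
notwood=((hsv[...,1]<75)*255).astype(np.uint8)
print("tray",rect(big(notwood,245,140,328,232),.02))
print("base",rect(big(notwood,350,170,430,250),.006))
dark=((c.max(2)<45)*255).astype(np.uint8)
print("cap",rect(big(dark,372,186,413,232),.09))
a=cv2.resize(c[170:250,350:430],(400,400),interpolation=cv2.INTER_CUBIC)
b=cv2.resize(s["c"][260:340,334:414],(400,400),interpolation=cv2.INTER_CUBIC)
g=np.hstack([a,b]); g=np.clip(255*(g/255.)**.5,0,255).astype(np.uint8)
cv2.imwrite("pics/crop1.png",g[:,:,::-1])
for uv in((392,210),(395,211)): print(ray(K,T,*uv,.109))
print(T[:3,:3].round(2).tolist()); o=ctrl.get_obs(); print(o["eef_rot"],o["ee_pos"],o["grip_width"])
E
```

```text
tray ((579.3193359375, -1.7909469604492188), (110.05998992919922, 150.73709106445312), 79.68987274169922)
base ((527.3849487304688, -239.83059692382812), (94.84230041503906, 98.76769256591797), 29.456329345703125)
cap ((523.6840209960938, -236.5041961669922), (60.35559844970703, 59.74806594848633), 0.3745872676372528)
[ 0.51658525 -0.22992091  0.109     ]
[ 0.51456435 -0.23623116  0.109     ]
[[0.02, -1.0, 0.0], [-1.0, -0.02, -0.08], [0.08, 0.0, -1.0]]
[-3.14058292e+00 -6.47462005e-05  2.67985580e+00] [0.24492922 0.4922053  0.20496735] 0.0944167310199535
```

View pics/crop1.png

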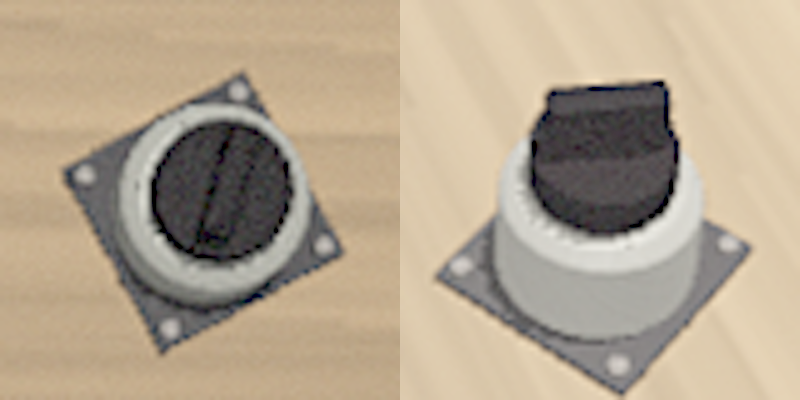

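Confirmed: the cap at about (0.525,-0.238) is black on an aluminium, low and wide body. In the crop the bar runs from (245,135) to (215,250), so its yaw is about -0.25. The tool yaw should start at -0.25, so that unscrewing ends near q6 = 0.

```bash
python3 -m pendant '[[[1.4,-3.6,0.2],-0.12],[[1.4,-3.6,0.2],-0.12],[[1.4,-3.6,0.2],-0.12],[[1.4,-3.6,0.2],-0.12],[[1.4,-3.6,0.2],-0.12],[[1.4,-3.6,0.2],-0.12],[[1.4,-3.6,0.2],-0.12],[[1.4,-3.6,0.2],-0.12],[[1.4,-3.6,0.2],-0.12],[[1.4,-3.6,0.2],-0.12],[[1.4,-3.6,0.2],-0.12],[[1.4,-3.6,0.2],-0.12],[[1.4,-3.6,0.2],-0.12],[[1.4,-3.6,0.2],-0.12],[[1.4,-3.6,0.2],-0.12],[[1.4,-3.6,0.2],-0.12],[[1.4,-3.6,0.2],-0.12],[[1.4,-3.6,0.2],-0.12],[[1.4,-3.6,0.2],-0.12],[[1.4,-3.6,0.2],-0.12]]'
```

```text
time_s: 1.77
ee_pos: [0.5252, -0.2296, 0.2452]
eef_rot: [-3.141, 0.0, 0.274]
force: [0.1, -0.1, 0.6]
grip_width: 0.0943
grip_force: 0.0
```

```bash
python3 -m pendant '[[[0,-0.2,0],-0.11],[[0,-0.2,0],-0.11],[[0,-0.2,0],-0.1],[[0,-0.1,0],-0.1],[[0,-0.1,0],-0.1],[[0,0,0],0],[[0,0,0],0]]'
python3 - <<'E'
from h import *
c,K,T=cam("wrist"); np.savez("w0.npz",c=c,K=K,T=T)
b=np.clip(255*(c/255.)**.5,0,255).astype(np.uint8)
cv2.imwrite("pics/w0.png",b[:,:,::-1]); print(K.tolist(),T.round(3).tolist())
E
```

```text
time_s: 2.35
ee_pos: [0.525, -0.2356, 0.2452]
eef_rot: [-3.141, 0.001, -0.237]
force: [0.4, 0.5, -0.5]
grip_width: 0.094
grip_force: 0.0
[[371.64829954431775, 0.0, 310.6084026369994], [0.0, 371.64829954431775, 239.64237639954248], [0.0, 0.0, 1.0]] [[-0.235, -0.972, -0.0, -0.105], [-0.935, 0.225, 0.275, 0.505], [-0.267, 0.065, -0.961, 0.585], [0.0, 0.0, 0.0, 1.0]]
```

View pics/w0.png

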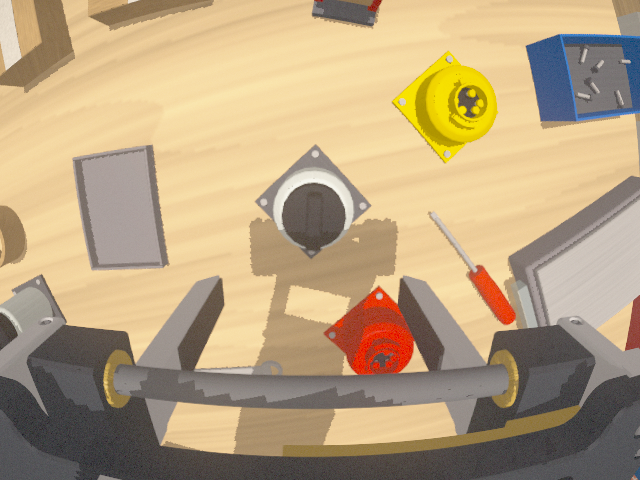

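The wrist view shows the cap at (314,215) with the bar almost vertical in the image, so the yaw is nearly right. I'll enlarge it and cast rays.

```bash
cat >> h.py <<'E'
def fray(K,T,u,v,z):
    x,y=u-K[0,2],v-K[1,2]; r=np.hypot(x,y); t=r/K[0,0]; s=np.sin(t)/max(r,1e-9)
    R=T[:3,:3]; o=-R.T@T[:3,3]; d=R.T@[x*s,y*s,np.cos(t)]
    return o+d*(z-o[2])/d[2]
E
python3 - <<'E'
from h import *
d=np.load("w0.npz"); c,K,T=d["c"],d["K"],d["T"]
# rectified top-down view at bar-top height, axes world x up, y left, 4 px/mm
c0=np.array([.525,-.238]);o=-T[:3,:3].T@T[:3,3]
n=400; jj,ii=np.meshgrid(np.arange(n),np.arange(n))
X=c0[0]+(200-ii)/4000; Y=c0[1]+(200-jj)/4000
def top(z):
    P=np.stack([X,Y,np.full_like(X,z)],-1)@T[:3,:3].T+T[:3,3]
    h=np.hypot(P[...,0],P[...,1]); t=np.arctan2(h,P[...,2])*K[0,0]/h
    g=cv2.remap(c,(P[...,0]*t+K[0,2]).astype(np.float32),(P[...,1]*t+K[1,2]).astype(np.float32),cv2.INTER_CUBIC)
    return np.clip(g*3.5,0,255).astype(np.uint8)
g=np.hstack([top(.109),top(.079)])
for x in(0,400):
    cv2.line(g,(x+200,190),(x+200,210),(255,0,0),1); cv2.line(g,(x+190,200),(x+210,200),(255,0,0),1)
cv2.imwrite("pics/rect.png",g[:,:,::-1])
m=((c.max(2)<45)*255).astype(np.uint8); q=np.zeros_like(m); q[170:252,275:355]=m[170:252,275:355]
k=max(cv2.findContours(q,0,1)[0],key=cv2.contourArea)
print(cv2.minEnclosingCircle(np.array([fray(K,T,*p,.079)[:2]*1000 for p in k.reshape(-1,2)],np.float32)),cv2.contourArea(k))
E
```

```text
((528.316650390625, -237.1416473388672), 33.58928680419922) 3074.5
```

View pics/rect.png

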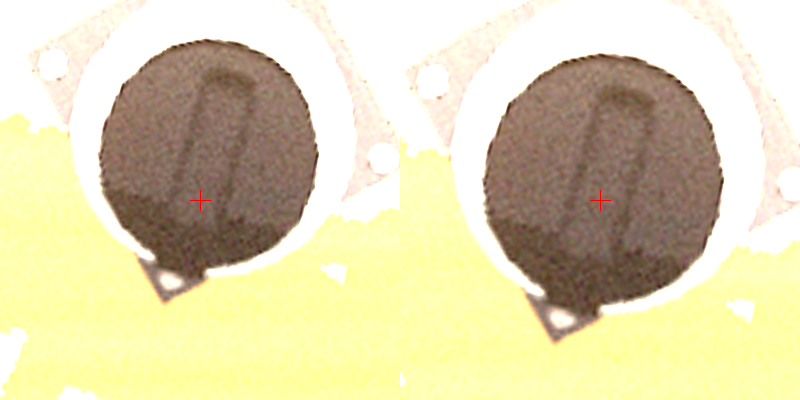

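Rectified view: disc centre in the right panel at (603,180), so the cap is at about (0.529,-0.239). The bar edges (205,80)–(178,190) give a yaw of about -0.245. I descend and close.

```bash
python3 -m pendant '[[[0.2,-0.2,-2.5],0],[[0.2,-0.15,-2.5],0],[[0,0,-2.5],0],[[0,0,-2.5],0],[[0,0,-2.2],0],[[0,0,-1.5],0],[[0,0,-1.3],0],[[0,0,-0.8],0],[[0,0,-0.3],0],[[0,0,0],0],[[0,0,0],0]]' && python3 -m pendant '[[[0,0,0],0],[[0,0,0],0],[[0,0,0],0],[[0,0,0],0],[[0,0,0],0],[[0,0,0],0],[[0,0,0],0],[[0,0,0],0],[[0,0,0],0],[[0,0,0],0]]' 0 25
```

```text
time_s: 3.32
ee_pos: [0.5294, -0.2392, 0.0851]
eef_rot: [3.141, -0.001, -0.239]
force: [0.0, -0.0, 0.3]
grip_width: 0.0937
grip_force: 0.0
time_s: 4.15
ee_pos: [0.5291, -0.2391, 0.0844]
eef_rot: [3.142, 0.0, -0.24]
force: [-1.0, -0.6, 0.7]
grip_width: 0.0307
grip_force: 0.0
```

```bash
python3 -m pendant '[[[0,0,0],0],[[0,0,0],0],[[0,0,0],0],[[0,0,0],0],[[0,0,0],0],[[0,0,0],0]]'
```

```text
time_s: 4.65
ee_pos: [0.5291, -0.2391, 0.0845]
eef_rot: [3.142, -0.0, -0.24]
force: [-0.2, -0.6, -0.4]
grip_width: 0.0138
grip_force: 24.9
```

```bash
python3 -m pendant '[[[0,0,0],0.05],[[0,0,0],0.1],[[0,0,0],0.1],[[0,0,0],0.1],[[0,0,0],0.1],[[0,0,0],0.1],[[0,0,0],0]]'; python3 -m pendant '[[[0,0,0],0.1],[[0,0,0],0.1],[[0,0,0],0.1],[[0,0,0],0.1],[[0,0,0],0.1],[[0,0,0],0.1],[[0,0,0],0.1],[[0,0,0],0.1],[[0,0,0],0.03],[[0,0,0],0],[[0,0,0],0]]'
```

```text
time_s: 5.23
ee_pos: [0.529, -0.2391, 0.0844]
eef_rot: [-3.142, 0.0, 0.315]
force: [-0.4, 1.0, -0.0]
grip_width: 0.0139
grip_force: 24.9
time_s: 6.15
ee_pos: [0.529, -0.2391, 0.0844]
eef_rot: [-3.142, 0.0, 1.136]
force: [0.2, -0.2, 0.5]
grip_width: 0.0138
grip_force: 24.9
```

```bash
python3 -m pendant '[[[0,0,0.3],0],[[0,0,0.4],0],[[0,0,0.4],0],[[0,0,0],0]]'; python3 -m pendant '[[[0,0,0.6],0],[[0,0,1],0],[[0,0,1.5],0],[[0,0,2],0],[[0,0,2],0],[[0,0,2],0],[[0,0,0],0],[[0,0,0],0]]'
python3 - <<'E'
from h import *
c,K,T=cam("side"); c=cv2.resize(c[180:380,250:510],(780,600))
cv2.imwrite("pics/side1.png",np.clip(255*(c/255.)**.6,0,255).astype(np.uint8)[:,:,::-1])
E
```

```text
time_s: 6.48
ee_pos: [0.5294, -0.2393, 0.0965]
eef_rot: [3.14, 0.0, 1.139]
force: [0.4, -0.2, -1.6]
grip_width: 0.014
grip_force: 24.9
time_s: 7.15
ee_pos: [0.5293, -0.2392, 0.1874]
eef_rot: [3.14, 0.0, 1.14]
force: [0.2, 1.3, -2.3]
grip_width: 0.0138
grip_force: 24.9
```

View pics/side1.png

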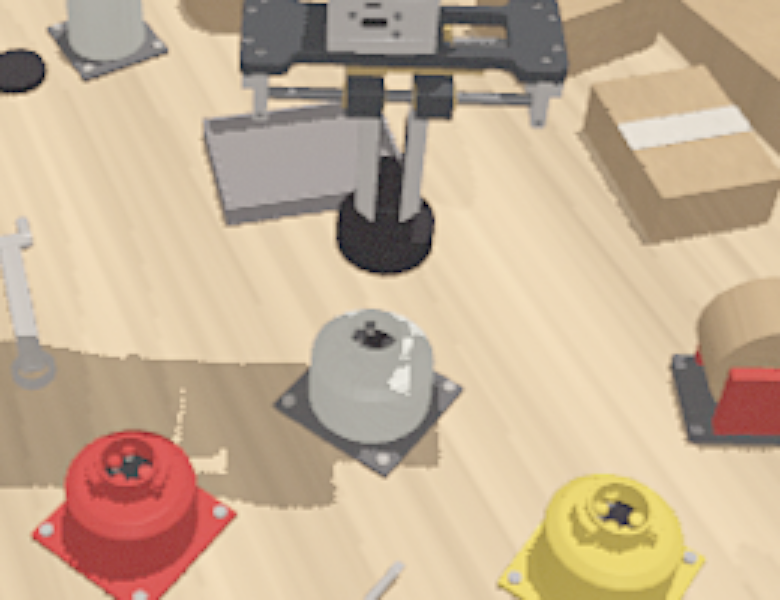

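The side view shows the cap lifted in the gripper at (385,230), the open canister's neck at (375,335), and the tray clear beyond it. I carry the cap to the tray centre (0.579,-0.002).

```bash
python3 -m pendant '[[[0.3,1.2,0],0],[[0.5,2.4,0],0],[[0.6,2.8,0],0],[[0.6,2.8,0],0],[[0.6,2.8,0],0],[[0.6,2.8,0],0],[[0.6,2.8,0],0],[[0.6,2.8,0],0],[[0.4,2.1,0],0],[[0.2,1.2,0],0],[[0,0,-1],0],[[0,0,-2],0],[[0,0,-2],0],[[0,0,-2],0],[[0,0,-2],0],[[0,0,-1.5],0],[[0,0,-1],0],[[0,0,0],0],[[0,0,0],0]]'
python3 - <<'E'
from h import *
c,K,T=cam("side"); c=cv2.resize(c[130:330,220:480],(780,600))
cv2.imwrite("pics/side2.png",np.clip(255*(c/255.)**.6,0,255).astype(np.uint8)[:,:,::-1])
E
```

```text
time_s: 8.78
ee_pos: [0.5789, -0.0025, 0.0712]
eef_rot: [-3.141, 0.0, 1.139]
force: [-0.5, -0.2, -0.6]
grip_width: 0.0136
grip_force: 24.9
```

View pics/side2.png

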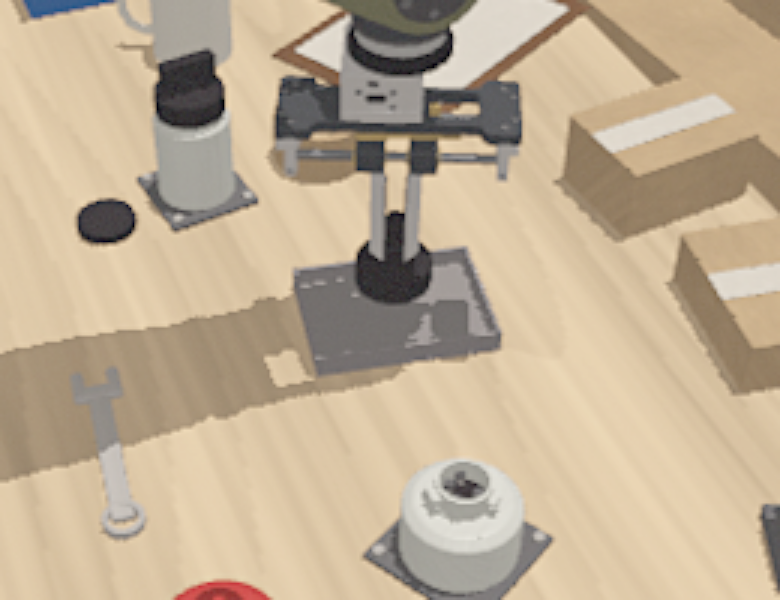

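The cap at (393,265) hangs over the tray interior (295–500, 250–370). I lower it and feel for contact.

```bash
python3 -m pendant '[[[0,0,-0.8],0],[[0,0,-0.8],0],[[0,0,-0.8],0],[[0,0,-0.6],0],[[0,0,-0.3],0],[[0,0,-0.2],0],[[0,0,-0.15],0],[[0,0,0],0],[[0,0,0],0]]'; python3 -m pendant '[[[0,0,-0.1],0],[[0,0,-0.1],0],[[0,0,-0.05],0],[[0,0,0],0]]'
```

```text
time_s: 9.58
ee_pos: [0.5792, -0.0021, 0.0351]
eef_rot: [3.141, -0.0, 1.14]
force: [-0.0, 0.2, -2.2]
grip_width: 0.0138
grip_force: 24.9
time_s: 9.92
ee_pos: [0.579, -0.0021, 0.0324]
eef_rot: [-3.141, 0.0, 1.14]
force: [-0.1, -0.6, -1.1]
grip_width: 0.0137
grip_force: 24.9
```

```bash
python3 -m pendant '[[[0,0,-0.05],0],[[0,0,-0.05],0],[[0,0,0],0]]'; python3 -m pendant '[[[0,0,-0.05],0],[[0,0,0],0]]'
```

```text
time_s: 10.17
ee_pos: [0.5791, -0.0021, 0.0315]
eef_rot: [3.141, -0.0, 1.14]
force: [-0.1, 0.4, -0.8]
grip_width: 0.0136
grip_force: 24.9
time_s: 10.33
ee_pos: [0.5791, -0.0021, 0.0314]
eef_rot: [3.141, -0.0, 1.14]
force: [-2.0, 0.0, 5.0]
grip_width: 0.0138
grip_force: 24.9
```

Contact: the force rose to +5 N at the expected height. I release and go straight up.

```bash
python3 -m pendant '[[[0,0,0],0],[[0,0,0],0],[[0,0,0],0],[[0,0,0],0],[[0,0,0],0],[[0,0,0],0]]' 0.5; python3 -m pendant '[[[0,0,0.5],0],[[0,0,1],0],[[0,0,2],0],[[0,0,2.5],0],[[0,0,2.5],0],[[0,0,2.5],0],[[0,0,2.5],0],[[-2,-2,2],0],[[-2,-2,2],0],[[-2,-2,0],0],[[-2,-2,0],0],[[-2,-2,0],0],[[0,0,0],0],[[0,0,0],0]]'
python3 - <<'E'
from h import *
c,K,T=cam("side"); d,_,_=cam("top")
g=np.hstack([cv2.resize(c[160:340,250:450],(400,360)),cv2.resize(d[120:300,230:430],(400,360))])
cv2.imwrite("pics/end.png",np.clip(255*(g/255.)**.6,0,255).astype(np.uint8)[:,:,::-1])
E
```

```text
time_s: 10.83
ee_pos: [0.579, -0.0021, 0.0309]
eef_rot: [-3.142, 0.0, 1.14]
force: [-0.2, -0.2, -0.6]
grip_width: 0.0467
grip_force: 0.0
time_s: 12.0
ee_pos: [0.4788, -0.1028, 0.2072]
eef_rot: [3.14, -0.0, 1.138]
force: [0.8, -0.3, 0.8]
grip_width: 0.0475
grip_force: 0.0
```

View pics/end.png

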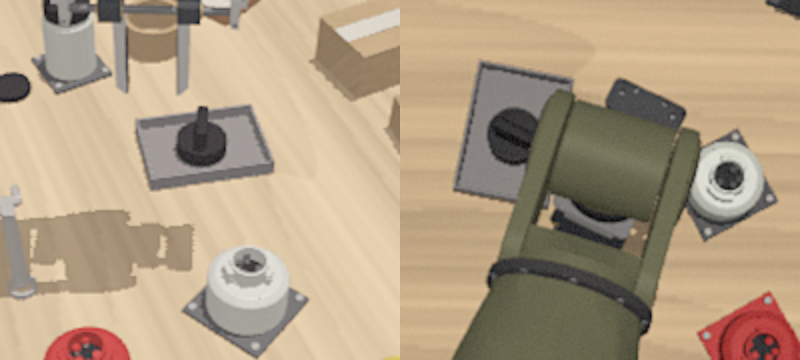

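The cap sits upright in the tray at (202,140), the canister is open at (248,265), and the gripper is clear of everything.

```bash
python3 -c "
from station import ctrl
print(ctrl.hand_in())"
```

```text
the job is handed in; nothing more can be done
None
```

I unscrewed the low canister's cap and set it down upright in the grey tray; the canister is open, the tall canister was left untouched, and the job was handed in at about 12 s (no verdict shown).

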